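# Load the bottle carrier by cap colour and raise its handle

### The arm

A 7-joint arm with a two-finger parallel gripper is mounted at the origin on a cart in front of the work surface, level with it; the furniture and walls round the work are solid. World frame = base frame: x ahead of the robot, y to its left, z up, the work surface at z = 0. Lengths are in m, angles in rad, forces in N, time in s.
With the tool pointing down it reaches from about 0.425 to 0.95 m from the base axis. Payload 4.7 kg.
Tool frame: the origin (TCP) lies on the centre line of the jaws, within the pads' length; the fingertips stand 25 mm ahead of it and the grasp point (between the pads) lies 6 mm ahead of it (arm.nose_length is the distance from the TCP to the fingertips, in m); y points along the fingers, x is the direction in which the jaws open and shut, and the axes are right-handed (so a half turn about y gives the same grasp; the last joint's range is limited). The gripper opens to 87 mm and grips with 3 to 60 N. Pads are 19 mm wide; open, the fingers measure 117 mm over their backs; the gripper's body (75 mm by 190 mm) begins 51 mm behind the grasp point.
Start: joints at [1.27, 0.469, -0.049, 1.532, 0.024, 1.141, -0.082], TCP at [0.181, -0.65, 0.248] pointing down, gripper open.
Joint ranges: [-2.59, 2.59], [-0.33, 1.99], [-1.39, 1.29], [0.1, 2.45], [-1.04, 4.18], [0.21, 1.99], [-2.66, 2.66]. Speed limits (rad/s): [2.57, 2.57, 3.14, 3.14, 3.14, 3.14, 3.14].

### API

Orientations are given as a unit quaternion [x, y, z, w].
In Python, from rig import arm, viewer, job_done gives the robot as it stands.
- The arm moves only by the tool drive_tool, never from a script. Its arguments are lists of equal length, an entry for each row: "dp": the shift along the tool's x, y, z in cm, a list of three; "twist": the turn, a rotation vector about the tool's x, y, z in degrees, a list of three. A call has 1 to 20 rows; each row shifts and turns the commanded pose from where the row before left it, along the tool's axes as they then stand; what a row does not reach is not made up. A row lasts 1/12 s, in which the tool goes at most 41.7 mm and 7.16 degrees, less where a joint would pass 70% of its speed; a pose out of reach is approached as far as the arm can. A call with a gripper value outside its range is refused whole. "claw" is the opening, from 0 (shut) to 1 (fully open), set as the call begins (left out, the last holds). The fingers move at their own pace and stop on an object; "newtons" is the grip in N (left out, the last holds). Time passes only in rows, so rows that do not move let the fingers close. It gives the time, the measured TCP pose, the force and the opening at its end, in the units of the state.
- arm.observe(): the state, without advancing time (a new reading comes with each control period).
- viewer.get_image(name): name is "side" or "top" or "wrist"; returns a dict with "frame" (384x512x3 uint8, red, green, blue), "range_z" (384x512 float32, m along the optical axis (not along the pixel's ray), 0 where there is no reading), "fovy" (degrees; the focal length in pixels is half the picture's height over the tangent of half this angle, whatever the lens; pixels are square), "cx", "cy" (the principal point, pixels), "camera_from_world" (4x4, takes a point from world to camera coordinates). Camera axes: x right, y down, z forward; pixel columns grow to the right and rows downward; lengths in m; the calibration is good to about 2 mm. A picture is of the moment at which its call begins.
- job_done(): hands the job in, once; it reports no verdict.
The state is a dict: "time": time; "joint_positions": joint angles; "joint_vel": joint speeds; "joint_torque": joint torques, N m; "ee_pos": TCP position; "tool_rot": TCP orientation; "contact_force": force on the tool from outside, world axes, zero at the start; "moment": the same for the moment, N m; "finger_gap": opening from 0.0 (shut) to 1.0 (fully open).
Only numpy, scipy, OpenCV 4.12 (cv2) and the standard library are available. Lean on these libraries where they do the work, as an engineer would, in place of code of your own. Each camera call takes 0.05 s, during which the arm holds its last target. There are 200 camera calls.

### The job

Load the bottle carrier for transport: stand each of the three bottles upright in a cell of its own, the two red-capped ones in the cells with red clips and the blue-capped one in the cell with the blue clip. Set the bottles down rather than dropping them, do not tip them over, and leave the beaker, the petri dish and the small vial where they stand. When all three are in and let go, swing the carrier's folded-back handle fully upright, ready to be carried, and let go of it.

Things in the scene. Friction and masses are not known exactly. Their poses are not given: they have to be found in the camera images.
- carrier: Grey open bottle carrier, fixed to the worktop on rubber feet: one row of three cells, outside 72 mm (its x, front to back) by 208 mm (its y, along the row), walls and floor 4 mm thick, walls 36 mm high, cells 64 x 64 mm, centres 68 mm apart along y. Each end has a 30 mm wide ear (75 mm high) that carries the handle. Small feet stick out 14 mm at front and back. Origin: centre of its underside; x points to its back (away from the robot), y to the left, z up.
- clip_red_1: Flat red plastic clip, 34 mm wide, over the middle of the carrier's front rim (the long side nearest the robot), marking the cell behind it. Fixed. Origin: on the rim, 36 mm above the worktop; its +x points into the carrier, and the cell's centre is 34 mm along it. Which cell has which clip varies.
- clip_red_2: Flat red plastic clip, 34 mm wide, over the middle of the carrier's front rim (the long side nearest the robot), marking the cell behind it. Fixed. Origin: on the rim, 36 mm above the worktop; its +x points into the carrier, and the cell's centre is 34 mm along it. Which cell has which clip varies.
- clip_blue: Flat blue plastic clip, 34 mm wide, over the middle of the carrier's front rim (the long side nearest the robot), marking the cell behind it. Fixed. Origin: on the rim, 36 mm above the worktop; its +x points into the carrier, and the cell's centre is 34 mm along it. Which cell has which clip varies.
- cell_red_1 (a point): Centre of the inner floor of the cell marked by clip_red_1: 4 mm above the worktop. The cell is 64 x 64 mm inside, its axes are the carrier's, its walls rise to 36 mm above the worktop.
- cell_red_2 (a point): Centre of the inner floor of the cell marked by clip_red_2: 4 mm above the worktop. The cell is 64 x 64 mm inside, its axes are the carrier's, its walls rise to 36 mm above the worktop.
- cell_blue (a point): Centre of the inner floor of the cell marked by clip_blue: 4 mm above the worktop. The cell is 64 x 64 mm inside, its axes are the carrier's, its walls rise to 36 mm above the worktop.
- handle (a joint): Angle of the carrier's bail handle, rad: 0 = folded back (75 degrees behind upright, its bar behind the carrier), 1.309 = upright over the bottles, against its stop. Starts at 0 to 0.2. A stiff hinge holds it wherever it is left; about 2 to 3 N at the bar moves it. Two arms at the ends of the carrier, 115 mm from hinge axis to bar.
- handle_grip (a point): Middle of the handle's bar: a black round sleeve 14 mm in diameter and 120 mm long, lying along the carrier's y. It is 90 to 110 mm above the worktop when folded back and 175 mm when upright; it moves on a circle of 115 mm round handle_hinge.
- handle_hinge (a point): Middle of the handle's hinge axis, 60 mm above the worktop over the carrier's centre; fixed. The axis runs along the carrier's y.
- bottle_amber_red: Brown (amber) bottle with red cap, 52 mm in diameter, 105 mm high. Origin: centre of its underside; z up along the bottle. Loose, stands upright on the worktop at the start; about 0.2 kg (varies). Grip the round body, best 70 to 90 mm above its underside, so that the fingers stay above the carrier's walls.
- bottle_white_red: White bottle with red cap, 46 mm in diameter, 105 mm high. Origin: centre of its underside; z up along the bottle. Loose, stands upright on the worktop at the start; about 0.16 kg (varies). Grip the round body, best 70 to 90 mm above its underside, so that the fingers stay above the carrier's walls.
- bottle_amber_blue: Brown (amber) bottle with blue cap, 52 mm in diameter, 105 mm high. Origin: centre of its underside; z up along the bottle. Loose, stands upright on the worktop at the start; about 0.2 kg (varies). Grip the round body, best 70 to 90 mm above its underside, so that the fingers stay above the carrier's walls.
- beaker: Clear beaker, 69 mm in diameter, 80 mm high, loose; bystander. Origin: centre of its underside.
- petri_dish: Clear petri dish with pink filling, 60 mm in diameter, 15 mm high, loose; bystander. Origin: centre of its underside.
- vial: Small brown vial with white cap, 27 mm in diameter, 45 mm high, loose; bystander. Origin: centre of its underside.

How it is judged:
On the way, in this order (a step that is already met when the one before it is completed fails the run):
1. all three bottles stand in cells of their clip colour, let go, with the handle still folded back (((horizontal distance between bottle_amber_red and cell_red_1 below 0.016 m and z of bottle_amber_red in the frame of cell_red_1 between -0.005 and 0.005 m) or (horizontal distance between bottle_amber_red and cell_red_2 below 0.016 m and z of bottle_amber_red in the frame of cell_red_2 between -0.005 and 0.005 m)) and ((horizontal distance between bottle_white_red and cell_red_1 below 0.016 m and z of bottle_white_red in the frame of cell_red_1 between -0.005 and 0.005 m) or (horizontal distance between bottle_white_red and cell_red_2 below 0.016 m and z of bottle_white_red in the frame of cell_red_2 between -0.005 and 0.005 m)) and horizontal distance between bottle_amber_blue and cell_blue below 0.016 m and z of bottle_amber_blue in the frame of cell_blue between -0.005 and 0.005 m and angle between each of bottle_amber_red, bottle_white_red, bottle_amber_blue's own z axis and vertical below 0.08 rad and linear speed of each of bottle_amber_red, bottle_white_red, bottle_amber_blue below 0.03 m/s and contact force between each of bottle_amber_red, bottle_white_red, bottle_amber_blue and the fingers below 0.1 N and value of joint handle below 0.6 rad), for 0.2 s.
2. the handle is swung fully upright (value of joint handle above 1.22 rad), for 0.2 s.
At the end, for the whole second after the job is handed in: Each bottle stands in a cell of its cap colour, one per cell: within 16 mm of the cell centre, base within 5 mm of the cell floor, upright within 0.08 rad, at rest (under 0.03 m/s), let go; the handle is above 1.22 rad (within 5 degrees of upright) and let go (((horizontal distance between bottle_amber_red and cell_red_1 below 0.016 m and z of bottle_amber_red in the frame of cell_red_1 between -0.005 and 0.005 m) or (horizontal distance between bottle_amber_red and cell_red_2 below 0.016 m and z of bottle_amber_red in the frame of cell_red_2 between -0.005 and 0.005 m)) and ((horizontal distance between bottle_white_red and cell_red_1 below 0.016 m and z of bottle_white_red in the frame of cell_red_1 between -0.005 and 0.005 m) or (horizontal distance between bottle_white_red and cell_red_2 below 0.016 m and z of bottle_white_red in the frame of cell_red_2 between -0.005 and 0.005 m)) and horizontal distance between bottle_amber_blue and cell_blue below 0.016 m and z of bottle_amber_blue in the frame of cell_blue between -0.005 and 0.005 m and angle between each of bottle_amber_red, bottle_white_red, bottle_amber_blue's own z axis and vertical below 0.08 rad and linear speed of each of bottle_amber_red, bottle_white_red, bottle_amber_blue below 0.03 m/s and contact force between each of bottle_amber_red, bottle_white_red, bottle_amber_blue, carrier and the fingers below 0.1 N and value of joint handle above 1.22 rad); the robot touches nothing.
It fails at once if the beaker is pushed more than 30 mm (distance of beaker from where it was at the start of the episode above 0.03 m).
It fails at once if the petri dish is pushed more than 30 mm (distance of petri_dish from where it was at the start of the episode above 0.03 m).
It fails at once if the small vial is pushed more than 30 mm (distance of vial from where it was at the start of the episode above 0.03 m).
It fails at once if a bottle is tipped over (leans more than 0.9 rad) (angle between any of bottle_amber_red, bottle_white_red, bottle_amber_blue's own z axis and vertical above 0.9 rad).
It fails at once if a bottle is dropped (moves faster than 0.7 m/s, a fall of 25 mm, with no finger on it) ((linear speed of bottle_amber_red above 0.7 m/s and contact force between bottle_amber_red and the fingers below 0.05 N) or (linear speed of bottle_white_red above 0.7 m/s and contact force between bottle_white_red and the fingers below 0.05 N) or (linear speed of bottle_amber_blue above 0.7 m/s and contact force between bottle_amber_blue and the fingers below 0.05 N)).
It also fails if it takes over 72 s, if anything falls off the work surface, if the arm or the gripper's body presses on something with over 40 N, if the wrist force passes 120 N, or if a joint passes its speed limit or range.

## Working session

There is one attempt and no reset: what is moved stays moved. The work goes in short steps, Python scripts to look and compute and a tool call to move; the robot and the scene stay as the last step left them, time stands still between calls to the robot, and variables do not carry over. Pictures are saved under pics/ and viewed, about 8 in all and at most 12, crops included, and the job is handed in when it is done.

Besides the shell and the picture viewer there is one more tool, called after "Request:" as a command line: name --argument value ..., lists and objects as JSON in quotes. drive_tool: Moves the arm, as the interface text tells. Its arguments: {"type":"object","properties":{"dp":{"type":"array","items":{"type":"array","items":{"type":"number"}}},"twist":{"type":"array","items":{"type":"array","items":{"type":"number"}}},"claw":{"type":"number"},"newtons":{"type":"number"}},"required":["dp","twist"]}

```bash
mkdir -p pics; cat > h.py <<'E'
import numpy as np, cv2
from rig import arm, viewer
def cam(n):
    d=viewer.get_image(n); f=192/np.tan(np.radians(d["fovy"])/2)
    z=d["range_z"]; v,u=np.mgrid[:384,:512]
    P=np.stack([(u-d["cx"])/f*z,(v-d["cy"])/f*z,z],-1)
    T=np.linalg.inv(d["camera_from_world"])
    d["W"]=P@T[:3,:3].T+T[:3,3]; d["W"][z==0]=np.nan; d["T"]=T; d["f"]=f
    return d
def save(n,d): cv2.imwrite("pics/"+n,d["frame"][:,:,::-1])
E
python3 - <<'E'
from h import *
s=arm.observe()
for k in("time","ee_pos","tool_rot","finger_gap"):print(k,s[k])
t=cam("top");w=cam("side")
np.save("top.npy",t["W"]);np.save("side.npy",w["W"])
im=np.hstack([t["frame"],w["frame"]])
print(t["T"],w["T"])
cv2.imwrite("pics/a.png",np.vstack([t["frame"][:,:,::-1],w["frame"][:,:,::-1]])[:,:,:])
cv2.imwrite("pics/a.png",cv2.resize(cv2.imread("pics/a.png"),(400,600))) 
save("top1.png",t);save("side1.png",w)
E
```

```text
time 0.0
ee_pos [ 0.18104999 -0.64968614  0.24648652]
tool_rot [-0.56273617  0.42820762 -0.42707341  0.56353752]
finger_gap 0.9963670420326236
[[ 0.01958397 -0.99780393  0.06327542  0.44493266]
 [-0.99965616 -0.01843802  0.01864401 -0.00946887]
 [-0.0174364  -0.06361879 -0.99782194  1.50316681]
 [ 0.          0.          0.          1.        ]] [[-0.98419239 -0.12681427  0.12362638  0.42033509]
 [-0.17697311  0.67752408 -0.7138919   0.70918886]
 [ 0.00677183 -0.72448552 -0.68925676  0.79022745]
 [ 0.          0.          0.          1.        ]]
```

View pics/top1.png

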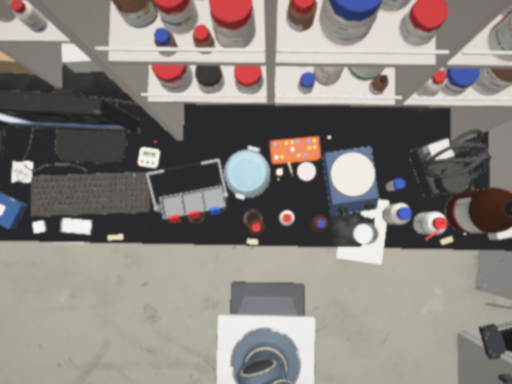

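View pics/side1.png

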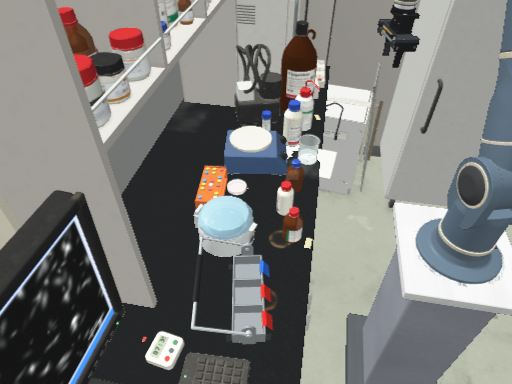

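```bash
python3 - <<'E'
from h import *
W=np.load("top.npy");im=cv2.imread("pics/top1.png")
for n,(u,v) in dict(amb_red=(257,227),amb2=(254,213),white=(287,217),ablue=(320,223),petri=(307,171),beak=(363,233),lid=(247,172),shelf=(330,100),shelf2=(200,100),clipL=(174,218),clipM=(195,216),clipR=(214,211),cellM=(194,205),handL=(149,176),handR=(220,163),sticker=(252,242),edge=(300,245),post=(150,130),vial=(395,185),bb=(400,213),scale=(350,190)).items():
    print(n,np.round(np.nanmedian(W[v-1:v+2,u-1:u+2].reshape(-1,3),0),3))
c=im[140:260,135:415]; cv2.imwrite("pics/top1c.png",cv2.resize(c,None,fx=2.85,fy=2.85,interpolation=cv2.INTER_CUBIC))
E
```

```text
amb_red [0.44  0.028 0.106]
amb2 [0.486 0.042 0.   ]
white [ 0.473 -0.064  0.105]
ablue [ 0.456 -0.166  0.105]
petri [ 0.628 -0.131  0.015]
beak [ 0.427 -0.315  0.021]
lid [0.611 0.063 0.105]
shelf [ 0.746 -0.148  0.444]
shelf2 [0.742 0.162 0.443]
clipL [0.464 0.303 0.034]
clipM [0.472 0.235 0.023]
clipR [0.489 0.173 0.028]
cellM [0.509 0.243 0.002]
handL [0.601 0.395 0.008]
handR [0.642 0.153 0.091]
sticker [0.39  0.047 0.   ]
edge [ 0.383 -0.112 -0.001]
post [ 0.761  0.401 -0.001]
vial [ 0.578 -0.395  0.111]
bb [ 0.49  -0.396  0.16 ]
scale [ 0.56  -0.257  0.104]
```

View pics/top1c.png

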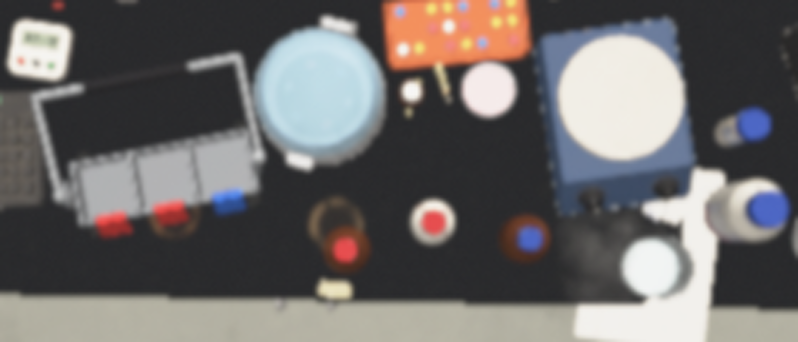

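```bash
python3 - <<'E'
from h import *
from scipy.optimize import minimize
W=np.load("top.npy");S=np.load("side.npy");im=cv2.imread("pics/top1.png");ims=cv2.imread("pics/side1.png")
def hue(I,lo,hi,s=120,v=50): 
    h=cv2.cvtColor(I,cv2.COLOR_BGR2HSV); return (h[...,0]>=lo)&(h[...,0]<=hi)&(h[...,1]>s)&(h[...,2]>v)
for nm,P,I in(("top",W,im),("side",S,ims)):
    red=hue(I,0,6)|hue(I,172,180); blu=hue(I,108,128)
    for c,m in(("red",red),("blue",blu)):
        n,L,st,_=cv2.connectedComponentsWithStats(m.astype(np.uint8))
        for i in range(1,n):
            p=P[L==i];ok=(p[:,0]>.38)&(p[:,0]<.6)&(p[:,1]>-.25)&(p[:,1]<.4)&(p[:,2]<.125)&(p[:,2]>.01)
            if ok.sum()>8:
                q=p[ok]; top=q[q[:,2]>np.percentile(q[:,2],90)-.006]
                print(nm,c,ok.sum(),np.round((top.min(0)+top.max(0))/2,3),np.round(np.median(top,0),3),np.ptp(top,0).round(3))
# bottle bodies: shoulders points z in .05-.09 
for nm,P in(("top",W),("side",S)):
  for n,(x,y) in dict(ar=(.44,.028),wr=(.473,-.064),ab=(.456,-.166)).items():
    m=(np.hypot(P[...,0]-x,P[...,1]-y)<.04)&(P[...,2]>.02)&(P[...,2]<.075)
    q=P[m]; 
    if len(q)>15:
        from scipy.optimize import least_squares
        R=.023 if n=="wr" else .026
        r=least_squares(lambda c:np.hypot(q[:,0]-c[0],q[:,1]-c[1])-R,[x,y],loss="soft_l1",f_scale=.002)
        print(nm,n,len(q),r.x.round(4))
# carrier: interior footprint & walls: box fit on points 0.02..0.05
for nm,P in(("top",W),("side",S)):
    m=(P[...,0]>.4)&(P[...,0]<.62)&(P[...,1]>.11)&(P[...,1]<.4)&(P[...,2]>.028)&(P[...,2]<.042)
    q=P[m][:,:2].astype(np.float32); print(nm,len(q),cv2.minAreaRect(q))
    m=(P[...,0]>.4)&(P[...,0]<.75)&(P[...,1]>.1)&(P[...,1]<.42)&(P[...,2]>.085)&(P[...,2]<.13)&(abs(P[...,2]-.1)<.02)
    q=P[m]; print("handle",len(q),np.round(q[::max(1,len(q)//10)],3).tolist())
E
```

```text
top red 67 [0.481 0.237 0.038] [0.482 0.238 0.037] [0.014 0.033 0.012]
top red 65 [0.467 0.302 0.037] [0.467 0.302 0.035] [0.013 0.033 0.011]
top red 43 [ 0.47  -0.064  0.108] [ 0.47  -0.064  0.107] [0.019 0.019 0.008]
top red 86 [0.441 0.033 0.106] [0.44  0.033 0.105] [0.022 0.022 0.01 ]
top blue 64 [0.497 0.171 0.039] [0.499 0.17  0.037] [0.01  0.025 0.011]
top blue 40 [ 0.455 -0.167  0.106] [ 0.453 -0.169  0.106] [0.016 0.022 0.007]
side red 93 [ 0.476 -0.058  0.102] [ 0.476 -0.056  0.103] [0.026 0.026 0.008]
side red 101 [0.442 0.039 0.102] [0.443 0.039 0.103] [0.022 0.025 0.008]
side red 121 [0.488 0.241 0.036] [0.488 0.243 0.035] [0.017 0.036 0.009]
side red 143 [0.472 0.309 0.035] [0.473 0.31  0.036] [0.016 0.034 0.007]
side blue 157 [ 0.542 -0.198  0.066] [ 0.533 -0.197  0.062] [0.071 0.014 0.015]
side blue 64 [ 0.459 -0.162  0.102] [ 0.459 -0.161  0.103] [0.022 0.027 0.008]
side blue 10 [ 0.589 -0.188  0.037] [ 0.59  -0.189  0.037] [0.02  0.009 0.006]
side blue 98 [0.502 0.176 0.035] [0.501 0.176 0.035] [0.017 0.033 0.008]
top ar 61 [0.4409 0.0318]
top ab 74 [ 0.4566 -0.1692]
side ar 318 [0.4436 0.0364]
side wr 218 [ 0.476  -0.0594]
side ab 243 [ 0.4593 -0.1644]
top 372 ((0.5159367322921753, 0.22676944732666016), (0.0859578549861908, 0.24325989186763763), 12.135305404663086)
handle 623 [[0.749, 0.29, 0.106], [0.651, 0.105, 0.101], [0.642, 0.156, 0.094], [0.636, 0.124, 0.092], [0.627, 0.24, 0.098], [0.619, 0.296, 0.103], [0.613, 0.322, 0.097], [0.607, 0.345, 0.095], [0.6, 0.104, 0.105], [0.585, 0.107, 0.099], [0.561, 0.101, 0.089]]
side 830 ((0.526708722114563, 0.23409977555274963), (0.10733550041913986, 0.2503201365470886), 21.56236457824707)
handle 1288 [[0.67, 0.102, 0.096], [0.613, 0.111, 0.102], [0.609, 0.117, 0.099], [0.617, 0.127, 0.097], [0.592, 0.128, 0.093], [0.645, 0.162, 0.094], [0.631, 0.235, 0.096], [0.733, 0.311, 0.117], [0.623, 0.298, 0.102], [0.614, 0.343, 0.096], [0.586, 0.384, 0.088]]
```

```bash
cat >> h.py <<'E'
from scipy.spatial.transform import Rotation as Ro
def target(yaw): # tool x along carrier x, z down
    x=np.array([np.cos(yaw),np.sin(yaw),0]);z=np.array([0,0,-1.]);return Ro.from_matrix(np.stack([x,np.cross(z,x),z],1))
def plan(p=None,yaw=np.radians(12.5)):
    s=arm.observe();R=Ro.from_quat(s["tool_rot"]);
    a=target(yaw);b=a*Ro.from_euler("z",180,degrees=True)
    t=min((a,b),key=lambda q:(R.inv()*q).magnitude())
    rv=np.degrees((R.inv()*t).as_rotvec())
    print("t",round(s["time"],2),"pos",s["ee_pos"].round(4),"gap",round(s["finger_gap"],3),"F",np.round(s["contact_force"],1),"rot",rv.round(2))
    print(R.as_matrix().round(3).tolist())
    if p is not None: print("dp in current frame",(R.inv().apply(np.array(p)-s["ee_pos"])*100).round(2)," target frame",(t.inv().apply(np.array(p)-s["ee_pos"])*100).round(2))
E
python3 - <<'E'
from h import *
plan([.442,.0345,.25]); print(arm.observe()["joint_positions"])
E
```

```text
t 0.1 pos [ 0.1811 -0.6497  0.2466] gap 1.003 F [-0.7  0.4  0.4] rot [-70.78 -66.96 -67.09]
[[0.268, -0.0, 0.963], [-0.963, 0.002, 0.268], [-0.002, -1.0, -0.0]]
dp in current frame [-58.91  -0.24  43.5 ]  target frame [ 40.28 -61.15  -0.34]
[ 1.27009948  0.46938927 -0.04859257  1.53358783  0.02404344  1.14098978
 -0.08228523]
```

```bash
sed -i 's/z=np.array(\[0,0,-1.\]);return.*/y=np.array([0,0,-1.]);return Ro.from_matrix(np.stack([x,y,np.cross(x,y)],1))/; s/from_euler("z",180/from_euler("y",180/' h.py
python3 - <<'E'
from h import *
plan([.442,.0345,.25])
R=Ro.from_quat(arm.observe()["tool_rot"])
print((R.inv()*target(.218)).as_rotvec(1).round(1),(R.inv()*target(.218+np.pi)).as_rotvec(1).round(1))
d=cam("wrist");T=d["T"];print("cam in tool",(R.inv().apply(T[:3,3]-arm.observe()["ee_pos"])).round(3),R.inv().as_matrix()@T[:3,:3])
E
```

```text
t 0.1 pos [ 0.1811 -0.6497  0.2466] gap 1.003 F [-0.7  0.4  0.4] rot [-8.000e-02 -8.693e+01 -8.000e-02]
[[0.268, -0.0, 0.963], [-0.963, 0.002, 0.268], [-0.002, -1.0, -0.0]]
dp in current frame [-58.91  -0.24  43.5 ]  target frame [40.28 -0.34 61.15]
[ -0.1 -86.9  -0.1] [ 0.1 93.1 -0.1]
cam in tool [ 0.001 -0.137  0.083] [[ 9.99999698e-01 -7.64379717e-04  1.37413152e-04]
 [-3.59246086e-04 -2.98403253e-01  9.54439820e-01]
 [-6.88549908e-04 -9.54439581e-01 -2.98403438e-01]]
```

Request:
drive_tool --dp '[[-3.4, -1.3, 0], [-3.4, -1.3, 0], [-3.4, -1.3, 0], [-3.4, -1.3, 0], [-3.4, -1.3, 0], [-3.4, -1.3, 0], [0, 0, 0]]' --twist '[[0, 0, 0], [0, 0, 0], [0, 0, 0], [0, 0, 0], [0, 0, 0], [0, 0, 0], [0, 0, 0]]' --claw 1 --newtons 20

```text
time: 0.73
ee_pos: [0.1253, -0.4497, 0.3281]
tool_rot: [0.564, -0.427, 0.428, -0.563]
contact_force: [-0.2, 0.4, -0.2]
finger_gap: 0.996
```

Request:
drive_tool --dp '[[-0.18, 0, 4.1], [-0.18, 0, 4.1], [-0.18, 0, 4.1], [-0.18, 0, 4.1], [-0.18, 0, 4.1], [-0.18, 0, 4.1], [-0.18, 0, 4.1], [-0.18, 0, 4.1], [-0.18, 0, 4.1], [-0.18, 0, 4.1], [-0.18, 0, 4.1], [-0.18, 0, 4.1], [-0.18, 0, 4.1], [-0.18, 0, 4.1], [-0.18, 0, 4.1], [-0.18, 0, 4.1], [0, 0, 0], [0, 0, 0]]' --twist '[[0, -5, 0], [0, -5, 0], [0, -5, 0], [0, -5, 0], [0, -5, 0], [0, -5, 0], [0, -5, 0], [0, -5, 0], [0, -5, 0], [0, -5, 0], [0, -5, 0], [0, -5, 0], [0, -5, 0], [0, -5, 0], [0, -5, 0], [0, -5, 0], [0, -3.5, 0], [0, -3.5, 0]]'

```text
time: 2.23
ee_pos: [0.4682, 0.0485, 0.3255]
tool_rot: [-0.702, -0.081, 0.081, 0.703]
contact_force: [0.4, -1.2, -0.3]
finger_gap: 0.997
```

```bash
python3 - <<'E'
from h import *
plan([.442,.0345,.2]);print(arm.observe()["joint_positions"].round(2))
d=cam("wrist");save("w1.png",d);P=d["W"]
I=d["frame"][:,:,::-1].copy();h=cv2.cvtColor(I,cv2.COLOR_BGR2HSV)
m=((h[...,0]<7)|(h[...,0]>172)|((h[...,0]>108)&(h[...,0]<128)))&(h[...,1]>120)&(P[...,2]>.02)&(P[...,2]<.115)&(P[...,0]<.6)
n,L,st,_=cv2.connectedComponentsWithStats(m.astype(np.uint8))
for i in range(1,n):
    if st[i,4]>60:
        q=P[L==i];q=q[q[:,2]>np.percentile(q[:,2],90)-.006];print(st[i,:4],((q.min(0)+q.max(0))/2).round(4),np.ptp(q,0).round(3))
E
```

```text
t 2.23 pos [0.4682 0.0485 0.3255] gap 0.997 F [ 0.4 -1.2 -0.3] rot [-0.05  0.63  0.03]
[[0.974, 0.0, -0.227], [0.227, 0.001, 0.974], [0.001, -1.0, 0.001]]
dp in current frame [-2.88 12.55 -0.78]  target frame [-2.86 12.55 -0.8 ]
[ 0.52  0.13 -0.77  1.86  0.09  1.2  -0.05]
[294   0  19   8] [0.4883 0.2262 0.0356] [0.009 0.006 0.006]
[291  38  19  32] [0.4991 0.1734 0.0359] [0.017 0.033 0.01 ]
[216 154  26  28] [0.4423 0.036  0.103 ] [0.025 0.025 0.007]
[228 237  23  25] [ 0.4749 -0.0595  0.103 ] [0.027 0.028 0.007]
[200 309  20  21] [ 0.4586 -0.1642  0.1031] [0.024 0.026 0.007]
```

View pics/w1.png

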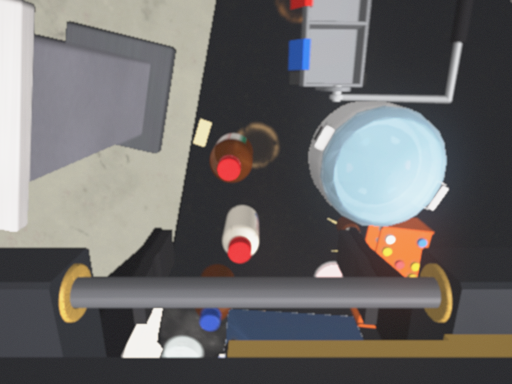

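Request:
drive_tool --dp '[[-2.84, 0, -0.63], [0, 3.5, 0], [0, 3.5, 0], [0, 3.5, 0], [0, 3.5, 0], [0, 3.5, 0], [0, 2.5, 0], [0, 2, 0], [0, 1.5, 0], [0, 0.45, 0], [0, 0, 0], [0, 0, 0]]' --twist '[[0, 0.6, 0], [0, 0, 0], [0, 0, 0], [0, 0, 0], [0, 0, 0], [0, 0, 0], [0, 0, 0], [0, 0, 0], [0, 0, 0], [0, 0, 0], [0, 0, 0], [0, 0, 0]]'

```text
time: 3.28
ee_pos: [0.4425, 0.0329, 0.0864]
tool_rot: [-0.703, -0.074, 0.073, 0.703]
contact_force: [0.1, 0.4, 0.6]
finger_gap: 0.998
```

Request:
drive_tool --dp '[[0, 0, 0], [0, 0, 0], [0, 0, 0], [0, 0, 0], [0, 0, 0], [0, 0, 0], [0, 0, 0], [0, 0, 0]]' --twist '[[0, 0, 0], [0, 0, 0], [0, 0, 0], [0, 0, 0], [0, 0, 0], [0, 0, 0], [0, 0, 0], [0, 0, 0]]' --claw 0 --newtons 20

```text
time: 3.95
ee_pos: [0.442, 0.0328, 0.0862]
tool_rot: [0.703, 0.074, -0.074, -0.703]
contact_force: [-1.0, 0.1, 3.0]
finger_gap: 0.596
```

Request:
drive_tool --dp '[[0, -0.5, 0], [0, -1, 0], [0, -2, 0], [0, -2, 0], [0, -2, 0], [0, -2, 0], [0, -2, 0], [0, 0, 0]]' --twist '[[0, 0, 0], [0, 0, 0], [0, 0, 0], [0, 0, 0], [0, 0, 0], [0, 0, 0], [0, 0, 0], [0, 0, 0]]'

```text
time: 4.62
ee_pos: [0.4441, 0.0336, 0.2048]
tool_rot: [0.704, 0.076, -0.071, -0.703]
contact_force: [1.0, 1.0, -3.1]
finger_gap: 0.594
```

```bash
cat >> h.py <<'E'
def carrier():
    from scipy.optimize import least_squares
    d=cam("wrist");P=d["W"];h=cv2.cvtColor(d["frame"],cv2.COLOR_RGB2HSV)
    m0=(P[...,2]>.02)&(P[...,2]<.045)&(P[...,0]>.42)&(P[...,0]<.56)&(P[...,1]>.1)&(P[...,1]<.38)&(h[...,1]>120)
    for nm,m in(("red",(h[...,0]<7)|(h[...,0]>172)),("blue",(h[...,0]>108)&(h[...,0]<128))):
        n,L,st,_=cv2.connectedComponentsWithStats((m&m0).astype(np.uint8))
        for i in range(1,n):
            if st[i,4]>60:
                q=P[L==i];q=q[q[:,2]>.031];print(nm,st[i,:4],((q.min(0)+q.max(0))/2).round(4),np.ptp(q,0).round(3))
    m=(P[...,0]>.42)&(P[...,0]<.64)&(P[...,1]>.12)&(P[...,1]<.40)
    fl=P[m&(P[...,2]>.001)&(P[...,2]<.008)];rim=P[m&(P[...,2]>.031)&(P[...,2]<.04)&(h[...,1]<60)]
    for nm,q in(("rim",rim),):
        q=q[:,:2].astype(np.float32);print(nm,len(q),cv2.minAreaRect(q))
    return d
E
python3 - <<'E'
from h import *
plan([.517,.2475,.18]); d=carrier(); save("w2.png",d)
E
```

```text
t 4.62 pos [0.4441 0.0336 0.2048] gap 0.594 F [ 1.   1.  -3.1] rot [ 0.11 -0.53  0.42]
[[0.978, 0.008, -0.207], [0.207, -0.0, 0.978], [0.007, -1.0, -0.002]]
dp in current frame [11.55  2.53 19.42]  target frame [11.75  2.48 19.3 ]
blue [332   4  28  47] [0.4992 0.1731 0.0351] [0.019 0.033 0.008]
rim 1078 ((0.5497403144836426, 0.1613122522830963), (0.09256981313228607, 0.08577454835176468), 12.362370491027832)
```

Request:
drive_tool --dp '[[1.44, 0, 1.5], [1.44, 0, 3.26], [1.44, 0, 3.26], [1.44, 0, 3.26], [1.44, 0, 3.26], [1.44, 0, 3.26], [1.44, 0, 3.26], [1.44, 0, 3.26], [0, 0, 1.76], [0, 0, 0], [0, 0, 0], [0, 0, 0]]' --twist '[[0, 0, 0], [0, 0, 0], [0, 0, 0], [0, 0, 0], [0, 0, 0], [0, 0, 0], [0, 0, 0], [0, 0, 0], [0, 0, 0], [0, -0.5, 0], [0, 0, 0], [0, 0, 0]]'

```text
time: 5.67
ee_pos: [0.5001, 0.3104, 0.1995]
tool_rot: [0.704, 0.076, -0.077, -0.702]
contact_force: [0.0, -0.0, -3.4]
finger_gap: 0.592
```

```bash
python3 - <<'E'
from h import *
plan([.503,.313,.125]); d=carrier(); save("w3.png",d); np.save("w3.npy",d["W"])
E
```

```text
t 5.67 pos [0.5001 0.3104 0.1995] gap 0.592 F [ 0.  -0.  -3.4] rot [ 0.12 -0.06 -0.15]
[[0.977, -0.002, -0.215], [0.215, -0.003, 0.977], [-0.003, -1.0, -0.002]]
dp in current frame [0.36 7.45 0.21]  target frame [0.34 7.45 0.2 ]
red [210 151  21  38] [0.4699 0.3074 0.0354] [0.016 0.035 0.009]
rim 1241 ((0.525128185749054, 0.23788529634475708), (0.10331171751022339, 0.2406129091978073), 21.596494674682617)
```

View pics/w3.png

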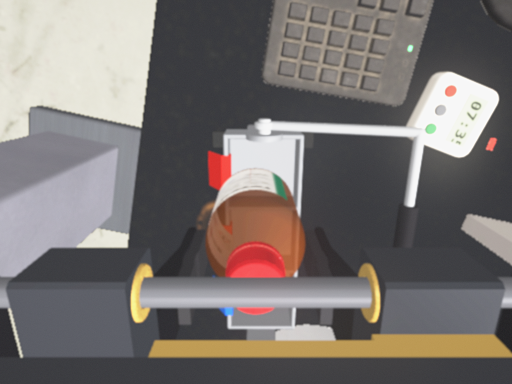

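```bash
python3 - <<'E'
from h import *
P=np.load("w3.npy");W=np.load("top.npy")
a=np.radians(12.5);O=np.array([.5177,.2467])
for nm,Q in(("wrist",P),("top",W)):
    c=(Q[...,:2]-O)@np.array([[np.cos(a),-np.sin(a)],[np.sin(a),np.cos(a)]]);z=Q[...,2]
    m=(z>.032)&(z<.039)&(abs(c[...,0])<.05)&(abs(c[...,1])<.115);X,Y=c[m].T
    print(nm,m.sum())
    for y0 in(-.09,-.07,-.05,0,.05,.07,.09):
        s=abs(Y-y0)<.01
        b=X[s&(X>.02)];f=X[s&(X<-.02)]
        print(y0,[ (len(v),v.min().round(4),np.median(v).round(4),v.max().round(4)) if len(v) else 0 for v in(f,b)])
    s=abs(X)<.02
    print(np.histogram(Y[s],bins=np.arange(-.116,.117,.004)))
E
```

```text
wrist 1551
-0.09 [(104, np.float64(-0.0386), np.float64(-0.03), np.float64(-0.0206)), (91, np.float64(0.0201), np.float64(0.0355), np.float64(0.0389))]
-0.07 [(32, np.float64(-0.0374), np.float64(-0.0316), np.float64(-0.0267)), (10, np.float64(0.0352), np.float64(0.0368), np.float64(0.0385))]
-0.05 [0, (1, np.float64(0.0354), np.float64(0.0354), np.float64(0.0354))]
0 [0, 0]
0.05 [(25, np.float64(-0.038), np.float64(-0.0359), np.float64(-0.0328)), (93, np.float64(0.0359), np.float64(0.0377), np.float64(0.04))]
0.07 [(236, np.float64(-0.0383), np.float64(-0.0317), np.float64(-0.0256)), (97, np.float64(0.0361), np.float64(0.0377), np.float64(0.0401))]
0.09 [(161, np.float64(-0.038), np.float64(-0.0301), np.float64(-0.0257)), (104, np.float64(0.0361), np.float64(0.0379), np.float64(0.0402))]
(array([  0,   0,   3, 145, 105,   0,   0,   0,   0,   0,   0,   0,   0,
         0,   0,   0,   0,   0,   0,   0,   0,   0,   0,   0,   0,   0,
         0,   0,   0,   0,   0,   0,   0,   0,   0,   0,   0,   0,   0,
         0,   0,   0,   0,   0,   0,   0,   0,   0,   0,   0,   0,   0,
         0,
[... 2795 characters left out ...]
0e-02, -2.80000000e-02, -2.40000000e-02,
       -2.00000000e-02, -1.60000000e-02, -1.20000000e-02, -8.00000000e-03,
       -4.00000000e-03,  9.71445147e-17,  4.00000000e-03,  8.00000000e-03,
        1.20000000e-02,  1.60000000e-02,  2.00000000e-02,  2.40000000e-02,
        2.80000000e-02,  3.20000000e-02,  3.60000000e-02,  4.00000000e-02,
        4.40000000e-02,  4.80000000e-02,  5.20000000e-02,  5.60000000e-02,
        6.00000000e-02,  6.40000000e-02,  6.80000000e-02,  7.20000000e-02,
        7.60000000e-02,  8.00000000e-02,  8.40000000e-02,  8.80000000e-02,
        9.20000000e-02,  9.60000000e-02,  1.00000000e-01,  1.04000000e-01,
        1.08000000e-01,  1.12000000e-01,  1.16000000e-01]))
```

Request:
drive_tool --dp '[[0.6, 0, 0], [0, 2, 0], [0, 3, 0], [0, 2, 0], [0, 1, 0], [0, 0.5, 0], [0, 0, 0], [0, 0, 0], [0, 0, 0]]' --twist '[[0, 0, 0], [0, 0, 0], [0, 0, 0], [0, 0, 0], [0, 0, 0], [0, 0, 0], [0, 0, 0], [0, 0, 0], [0, 0, 0]]'

```text
time: 6.47
ee_pos: [0.5072, 0.3138, 0.1175]
tool_rot: [-0.703, -0.078, 0.076, 0.703]
contact_force: [-0.6, -0.2, -1.8]
finger_gap: 0.589
```

```bash
python3 - <<'E'
from h import *
plan([.506,.312,.0905])
E
```

```text
t 6.47 pos [0.5072 0.3138 0.1175] gap 0.589 F [-0.6 -0.2 -1.8] rot [-0.05 -0.04  0.15]
[[0.976, 0.002, -0.216], [0.216, 0.001, 0.976], [0.003, -1.0, 0.001]]
dp in current frame [-0.17  2.7  -0.16]  target frame [-0.16  2.7  -0.15]
```

Request:
drive_tool --dp '[[-0.1, 0.8, -0.1], [0, 0.8, 0], [0, 0.6, 0], [0, 0.3, 0], [0, 0.15, 0], [0, 0, 0], [0, 0, 0]]' --twist '[[0, 0, 0], [0, 0, 0], [0, 0, 0], [0, 0, 0], [0, 0, 0], [0, 0, 0], [0, 0, 0]]'

```text
time: 7.05
ee_pos: [0.5051, 0.3115, 0.0902]
tool_rot: [0.704, 0.076, -0.077, -0.702]
contact_force: [-2.5, -2.5, 6.9]
finger_gap: 0.595
```

Request:
drive_tool --dp '[[0, 0, 0], [0, 0, 0], [0, 0, 0], [0, 0, 0], [0, 0, 0], [0, 0, 0]]' --twist '[[0, 0, 0], [0, 0, 0], [0, 0, 0], [0, 0, 0], [0, 0, 0], [0, 0, 0]]' --claw 1

```text
time: 7.55
ee_pos: [0.5057, 0.3121, 0.0895]
tool_rot: [-0.703, -0.077, 0.077, 0.703]
contact_force: [0.7, -0.3, 0.1]
finger_gap: 0.946
```

Request:
drive_tool --dp '[[0, -1, 0], [0, -2, 0], [0, -3, 0], [0, -3.5, 0], [0, -2, 0], [0, 0, 0]]' --twist '[[0, 0, 0], [0, 0, 0], [0, 0, 0], [0, 0, 0], [0, 0, 0], [0, 0, 0]]'

```text
time: 8.05
ee_pos: [0.5075, 0.3145, 0.2105]
tool_rot: [-0.701, -0.08, 0.074, 0.705]
contact_force: [0.0, 1.5, -0.0]
finger_gap: 1.001
```

```bash
python3 - <<'E'
from h import *
plan([.4745,-.061,.20])
d=cam("wrist");save("w4.png",d);P=d["W"]
m=(P[...,2]>.1)&(P[...,2]<.118)&(np.hypot(P[...,0]-.505,P[...,1]-.315)<.05);q=P[m];print(len(q),((q.min(0)+q.max(0))/2).round(4),np.ptp(q,0).round(4))
E
```

```text
t 8.05 pos [0.5075 0.3145 0.2105] gap 1.001 F [ 0.   1.5 -0. ] rot [-0.21 -0.02  0.55]
[[0.976, 0.009, -0.216], [0.216, 0.006, 0.976], [0.01, -1.0, 0.004]]
dp in current frame [-11.35   0.82 -35.96]  target frame [-11.35   1.05 -35.95]
932 [0.5052 0.3146 0.1054] [0.0255 0.0249 0.0105]
```

Request:
drive_tool --dp '[[-1.13, 0, -1.8], [-1.13, 0, -3.6], [-1.13, 0, -3.6], [-1.13, 0, -3.6], [-1.13, 0, -3.6], [-1.13, 0, -3.6], [-1.13, 0, -3.6], [-1.13, 0, -3.6], [-1.13, 0, -3.6], [-1.13, 0, -3.6], [0, 0, -1.75], [0, 0, 0], [0, 0, 0], [0, 0, 0]]' --twist '[[0, 0, 0], [0, 0, 0], [0, 0, 0], [0, 0, 0], [0, 0, 0], [0, 0, 0], [0, 0, 0], [0, 0, 0], [0, 0, 0], [0, 0, 0], [0, 0, 0], [0, 0, 0], [0, 0, 0], [0, 0, 0]]'

```text
time: 9.27
ee_pos: [0.4725, -0.0622, 0.2041]
tool_rot: [-0.703, -0.077, 0.078, 0.703]
contact_force: [-0.6, -0.3, 0.2]
finger_gap: 1.001
```

```bash
python3 - <<'E'
from h import *
plan([.4747,-.0602,.086])
E
```

```text
t 9.27 pos [ 0.4725 -0.0622  0.2041] gap 1.001 F [-0.6 -0.3  0.2] rot [-0.06  0.06 -0.04]
[[0.976, -0.001, -0.217], [0.217, 0.001, 0.976], [-0.001, -1.0, 0.001]]
dp in current frame [ 0.27 11.81  0.13]  target frame [ 0.26 11.81  0.15]
```

Request:
drive_tool --dp '[[0.26, 0, 0.15], [0, 2, 0], [0, 3, 0], [0, 3, 0], [0, 2, 0], [0, 1.2, 0], [0, 0.5, 0], [0, 0, 0], [0, 0, 0]]' --twist '[[0, 0, 0], [0, 0, 0], [0, 0, 0], [0, 0, 0], [0, 0, 0], [0, 0, 0], [0, 0, 0], [0, 0, 0], [0, 0, 0]]'

```text
time: 10.02
ee_pos: [0.476, -0.0607, 0.0883]
tool_rot: [0.703, 0.078, -0.077, -0.703]
contact_force: [0.3, 0.7, -0.4]
finger_gap: 0.998
```

Request:
drive_tool --dp '[[0, 0, 0], [0, 0, 0], [0, 0, 0], [0, 0, 0], [0, 0, 0], [0, 0, 0], [0, 0, 0], [0, 0, 0]]' --twist '[[0, 0, 0], [0, 0, 0], [0, 0, 0], [0, 0, 0], [0, 0, 0], [0, 0, 0], [0, 0, 0], [0, 0, 0]]' --claw 0 --newtons 20

```text
time: 10.68
ee_pos: [0.475, -0.0615, 0.0876]
tool_rot: [0.703, 0.077, -0.077, -0.703]
contact_force: [0.3, -0.4, 1.8]
finger_gap: 0.521
```

Request:
drive_tool --dp '[[0, -0.5, 0], [0, -1, 0], [0, -2, 0], [0, -3, 0], [0, -3, 0], [0, -2, 0], [0, -0.7, 0], [0, 0, 0], [0, 0, 0]]' --twist '[[0, 0, 0], [0, 0, 0], [0, 0, 0], [0, 0, 0], [0, 0, 0], [0, 0, 0], [0, 0, 0], [0, 0, 0], [0, 0, 0]]'

```text
time: 11.43
ee_pos: [0.4745, -0.0616, 0.2091]
tool_rot: [0.703, 0.076, -0.077, -0.703]
contact_force: [0.1, -0.2, -2.3]
finger_gap: 0.524
```

```bash
python3 - <<'E'
from h import *
plan([.5198,.2487,.2])
E
```

```text
t 11.43 pos [ 0.4745 -0.0616  0.2091] gap 0.524 F [ 0.1 -0.2 -2.3] rot [ 0.01 -0.04 -0.04]
[[0.976, -0.001, -0.216], [0.216, -0.0, 0.976], [-0.001, -1.0, -0.0]]
dp in current frame [11.11  0.9  29.32]  target frame [11.13  0.91 29.31]
```

Request:
drive_tool --dp '[[1.39, 0, 1.8], [1.39, 0, 3.65], [1.39, 0, 3.65], [1.39, 0, 3.65], [1.39, 0, 3.65], [1.39, 0, 3.65], [1.39, 0, 3.65], [1.39, 0, 3.65], [0, 0, 1.85], [0, 0, 0], [0, 0, 0], [0, 0, 0], [0, 0, 0]]' --twist '[[0, 0, 0], [0, 0, 0], [0, 0, 0], [0, 0, 0], [0, 0, 0], [0, 0, 0], [0, 0, 0], [0, 0, 0], [0, 0, 0], [0, 0, 0], [0, 0, 0], [0, 0, 0], [0, 0, 0]]'

```text
time: 12.52
ee_pos: [0.5207, 0.2457, 0.2083]
tool_rot: [0.704, 0.075, -0.077, -0.702]
contact_force: [-0.2, -1.0, -1.7]
finger_gap: 0.524
```

```bash
python3 - <<'E'
from h import *
plan([.5198,.2475,.0917])
E
```

```text
t 12.52 pos [0.5207 0.2457 0.2083] gap 0.524 F [-0.2 -1.  -1.7] rot [ 0.09 -0.15 -0.12]
[[0.977, -0.002, -0.214], [0.214, -0.002, 0.977], [-0.002, -1.0, -0.002]]
dp in current frame [-0.03 11.66  0.22]  target frame [-0.05 11.66  0.2 ]
```

Request:
drive_tool --dp '[[0, 1, 0.2], [0, 2, 0], [0, 3, 0], [0, 2, 0], [0, 1, 0], [0, 0, 0], [0, 0, 0], [0, 0, 0]]' --twist '[[0, 0, 0], [0, 0, 0], [0, 0, 0], [0, 0, 0], [0, 0, 0], [0, 0, 0], [0, 0, 0], [0, 0, 0]]'

```text
time: 13.18
ee_pos: [0.5211, 0.2502, 0.1208]
tool_rot: [-0.703, -0.077, 0.076, 0.703]
contact_force: [0.6, 0.1, -1.9]
finger_gap: 0.524
```

```bash
python3 - <<'E'
from h import *
plan([.5198,.2475,.0917])
E
```

```text
t 13.18 pos [0.5211 0.2502 0.1208] gap 0.524 F [ 0.6  0.1 -1.9] rot [-0.04 -0.05  0.14]
[[0.976, 0.002, -0.216], [0.216, 0.001, 0.976], [0.002, -1.0, 0.001]]
dp in current frame [-0.19  2.91 -0.24]  target frame [-0.18  2.91 -0.23]
```

Request:
drive_tool --dp '[[-0.15, 0.8, -0.2], [0, 0.8, 0], [0, 0.7, 0], [0, 0.4, 0], [0, 0.2, 0], [0, 0, 0], [0, 0, 0]]' --twist '[[0, 0, 0], [0, 0, 0], [0, 0, 0], [0, 0, 0], [0, 0, 0], [0, 0, 0], [0, 0, 0]]'

```text
time: 13.77
ee_pos: [0.5185, 0.2472, 0.0913]
tool_rot: [0.704, 0.076, -0.077, -0.702]
contact_force: [-4.1, -2.2, 6.7]
finger_gap: 0.526
```

Request:
drive_tool --dp '[[0, 0, 0], [0, 0, 0], [0, 0, 0], [0, 0, 0], [0, 0, 0], [0, 0, 0], [0, 0, 0]]' --twist '[[0, 0, 0], [0, 0, 0], [0, 0, 0], [0, 0, 0], [0, 0, 0], [0, 0, 0], [0, 0, 0]]' --claw 1

```text
time: 14.35
ee_pos: [0.5192, 0.2474, 0.0905]
tool_rot: [-0.703, -0.077, 0.077, 0.703]
contact_force: [-0.0, -0.6, -0.5]
finger_gap: 0.949
```

Request:
drive_tool --dp '[[0, -1, 0], [0, -2, 0], [0, -3, 0], [0, -3.5, 0], [0, -2, 0], [0, 0, 0]]' --twist '[[0, 0, 0], [0, 0, 0], [0, 0, 0], [0, 0, 0], [0, 0, 0], [0, 0, 0]]'

```text
time: 14.85
ee_pos: [0.5214, 0.2496, 0.2114]
tool_rot: [-0.702, -0.08, 0.074, 0.704]
contact_force: [0.0, 0.7, -0.1]
finger_gap: 1.0
```

```bash
python3 - <<'E'
from h import *
plan([.4585,-.1645,.20])
d=cam("wrist");P=d["W"]
m=(P[...,2]>.1)&(P[...,2]<.118)&(np.hypot(P[...,0]-.52,P[...,1]-.249)<.03);q=P[m];print(len(q),((q.min(0)+q.max(0))/2).round(4),np.ptp(q,0).round(4))
E
```

```text
t 14.85 pos [0.5214 0.2496 0.2114] gap 1.0 F [ 0.   0.7 -0.1] rot [-0.13 -0.02  0.56]
[[0.976, 0.009, -0.216], [0.216, 0.004, 0.976], [0.01, -1.0, 0.002]]
dp in current frame [-15.1    0.9  -39.08]  target frame [-15.1    1.14 -39.07]
1134 [0.5185 0.2486 0.1056] [0.0284 0.0287 0.0107]
```

Request:
drive_tool --dp '[[-1.37, 0, -1.8], [-1.37, 0, -3.55], [-1.37, 0, -3.55], [-1.37, 0, -3.55], [-1.37, 0, -3.55], [-1.37, 0, -3.55], [-1.37, 0, -3.55], [-1.37, 0, -3.55], [-1.37, 0, -3.55], [-1.37, 0, -3.55], [-1.37, 0, -3.55], [0, 0, -1.75], [0, 0, 0], [0, 0, 0], [0, 0, 0]]' --twist '[[0, 0, 0], [0, 0, 0], [0, 0, 0], [0, 0, 0], [0, 0, 0], [0, 0, 0], [0, 0, 0], [0, 0, 0], [0, 0, 0], [0, 0, 0], [0, 0, 0], [0, 0, 0], [0, 0, 0], [0, 0, 0], [0, 0, 0]]'

```text
time: 16.15
ee_pos: [0.456, -0.165, 0.205]
tool_rot: [-0.702, -0.077, 0.078, 0.703]
contact_force: [0.9, 0.7, 0.2]
finger_gap: 1.001
```

```bash
python3 - <<'E'
from h import *
plan([.4587,-.1643,.086])
for f in("top.npy","side.npy"):
    P=np.load(f);c=(P[...,:2]-[.4587,-.1643])@np.array([[.976,-.216],[.216,.976]])
    m=(abs(c[...,1])<.02)&(abs(c[...,0])<.075)&(np.hypot(*np.moveaxis(c,-1,0))>.032)&(P[...,2]>.04)&(P[...,2]<.13)
    print(f,m.sum(),c[m][:5].round(3),P[m][:5].round(3))
E
```

```text
t 16.15 pos [ 0.456 -0.165  0.205] gap 1.001 F [0.9 0.7 0.2] rot [-0.08  0.07 -0.05]
[[0.976, -0.001, -0.218], [0.218, 0.001, 0.976], [-0.001, -1.0, 0.001]]
dp in current frame [ 0.29 11.9  -0.  ]  target frame [2.80e-01 1.19e+01 1.00e-02]
top.npy 0 [] []
side.npy 0 [] []
```

Finger space is clear; descend, grip, lift.

Request:
drive_tool --dp '[[0.26, 0, 0.05], [0, 2, 0], [0, 3, 0], [0, 3, 0], [0, 2, 0], [0, 1.3, 0], [0, 0.6, 0], [0, 0, 0], [0, 0, 0]]' --twist '[[0, 0, 0], [0, 0, 0], [0, 0, 0], [0, 0, 0], [0, 0, 0], [0, 0, 0], [0, 0, 0], [0, 0, 0], [0, 0, 0]]'

```text
time: 16.9
ee_pos: [0.4595, -0.1645, 0.087]
tool_rot: [-0.703, -0.078, 0.077, 0.703]
contact_force: [-0.1, -0.1, -0.4]
finger_gap: 0.996
```

Request:
drive_tool --dp '[[0, 0, 0], [0, 0, 0], [0, 0, 0], [0, 0, 0], [0, 0, 0], [0, 0, 0], [0, 0, 0], [0, 0, 0]]' --twist '[[0, 0, 0], [0, 0, 0], [0, 0, 0], [0, 0, 0], [0, 0, 0], [0, 0, 0], [0, 0, 0], [0, 0, 0]]' --claw 0 --newtons 20

```text
time: 17.57
ee_pos: [0.4585, -0.1656, 0.0866]
tool_rot: [0.703, 0.076, -0.077, -0.703]
contact_force: [-1.1, -0.2, 3.0]
finger_gap: 0.592
```

Request:
drive_tool --dp '[[0, -0.5, 0], [0, -1, 0], [0, -2, 0], [0, -3, 0], [0, -3, 0], [0, -2, 0], [0, -0.7, 0], [0, 0, 0], [0, 0, 0]]' --twist '[[0, 0, 0], [0, 0, 0], [0, 0, 0], [0, 0, 0], [0, 0, 0], [0, 0, 0], [0, 0, 0], [0, 0, 0], [0, 0, 0]]'

```text
time: 18.32
ee_pos: [0.4582, -0.1654, 0.2081]
tool_rot: [0.703, 0.076, -0.077, -0.703]
contact_force: [-1.0, 0.3, -2.4]
finger_gap: 0.593
```

```bash
python3 - <<'E'
from h import *
plan([.5343,.1823,.2])
E
```

```text
t 18.32 pos [ 0.4582 -0.1654  0.2081] gap 0.593 F [-1.   0.3 -2.4] rot [-0.   -0.04 -0.05]
[[0.976, -0.001, -0.216], [0.216, -0.0, 0.976], [-0.001, -1.0, 0.0]]
dp in current frame [14.94  0.79 32.3 ]  target frame [14.96  0.81 32.3 ]
```

Request:
drive_tool --dp '[[1.66, 0, 1.8], [1.66, 0, 3.58], [1.66, 0, 3.58], [1.66, 0, 3.58], [1.66, 0, 3.58], [1.66, 0, 3.58], [1.66, 0, 3.58], [1.66, 0, 3.58], [1.66, 0, 3.58], [0, 0, 1.8], [0, 0, 0], [0, 0, 0], [0, 0, 0], [0, 0, 0]]' --twist '[[0, 0, 0], [0, 0, 0], [0, 0, 0], [0, 0, 0], [0, 0, 0], [0, 0, 0], [0, 0, 0], [0, 0, 0], [0, 0, 0], [0, 0, 0], [0, 0, 0], [0, 0, 0], [0, 0, 0], [0, 0, 0]]'

```text
time: 19.48
ee_pos: [0.5349, 0.1797, 0.2073]
tool_rot: [0.704, 0.075, -0.077, -0.702]
contact_force: [0.1, -0.5, -2.2]
finger_gap: 0.592
```

```bash
python3 - <<'E'
from h import *
plan([.5341,.1815,.0907])
E
```

```text
t 19.48 pos [0.5349 0.1797 0.2073] gap 0.592 F [ 0.1 -0.5 -2.2] rot [ 0.07 -0.16 -0.13]
[[0.977, -0.002, -0.214], [0.214, -0.002, 0.977], [-0.002, -1.0, -0.001]]
dp in current frame [-0.02 11.66  0.21]  target frame [-0.04 11.66  0.2 ]
```

Request:
drive_tool --dp '[[-0.1, 1, 0.05], [0, 2, 0], [0, 3, 0], [0, 2, 0], [0, 1, 0], [0, 0, 0], [0, 0, 0], [0, 0, 0]]' --twist '[[0, 0, 0], [0, 0, 0], [0, 0, 0], [0, 0, 0], [0, 0, 0], [0, 0, 0], [0, 0, 0], [0, 0, 0]]'

```text
time: 20.15
ee_pos: [0.5347, 0.1823, 0.1197]
tool_rot: [-0.703, -0.077, 0.076, 0.703]
contact_force: [0.6, 0.2, -2.2]
finger_gap: 0.595
```

```bash
python3 - <<'E'
from h import *
plan([.5341,.1815,.0907])
E
```

```text
t 20.15 pos [0.5347 0.1823 0.1197] gap 0.595 F [ 0.6  0.2 -2.2] rot [-0.02 -0.05  0.12]
[[0.976, 0.002, -0.216], [0.216, 0.001, 0.976], [0.002, -1.0, 0.0]]
dp in current frame [-0.08  2.9  -0.06]  target frame [-0.08  2.9  -0.06]
```

Request:
drive_tool --dp '[[-0.05, 0.8, 0], [0, 0.8, 0], [0, 0.7, 0], [0, 0.4, 0], [0, 0.2, 0], [0, 0, 0], [0, 0, 0]]' --twist '[[0, 0, 0], [0, 0, 0], [0, 0, 0], [0, 0, 0], [0, 0, 0], [0, 0, 0], [0, 0, 0]]'

```text
time: 20.73
ee_pos: [0.5327, 0.1817, 0.0902]
tool_rot: [0.704, 0.076, -0.077, -0.702]
contact_force: [-4.2, -1.7, 7.2]
finger_gap: 0.589
```

Request:
drive_tool --dp '[[0, 0, 0], [0, 0, 0], [0, 0, 0], [0, 0, 0], [0, 0, 0], [0, 0, 0], [0, 0, 0]]' --twist '[[0, 0, 0], [0, 0, 0], [0, 0, 0], [0, 0, 0], [0, 0, 0], [0, 0, 0], [0, 0, 0]]' --claw 1

```text
time: 21.32
ee_pos: [0.5336, 0.1819, 0.0895]
tool_rot: [-0.703, -0.077, 0.077, 0.703]
contact_force: [0.2, 0.2, -0.1]
finger_gap: 0.974
```

Request:
drive_tool --dp '[[0, -1, 0], [0, -2, 0], [0, -3, 0], [0, -3.5, 0], [0, -2, 0], [0, 0, 0], [0, 0, 0], [0, 0, 0]]' --twist '[[0, 0, 0], [0, 0, 0], [0, 0, 0], [0, 0, 0], [0, 0, 0], [0, 0, 0], [0, 0, 0], [0, 0, 0]]'

```text
time: 21.98
ee_pos: [0.533, 0.1814, 0.2042]
tool_rot: [0.703, 0.076, -0.077, -0.703]
contact_force: [1.5, 0.3, -0.5]
finger_gap: 1.0
```

```bash
python3 - <<'E'
from h import *
plan()
d=cam("wrist");P=d["W"];s=cam("side");save("s5.png",s);np.save("s5.npy",s["W"])
for n,D in(("w",P),("s",s["W"]),("t",cam("top")["W"])):
  for c in((.5053,.3151),(.5198,.2487),(.5343,.1823)):
    m=(D[...,2]>.1)&(D[...,2]<.118)&(np.hypot(D[...,0]-c[0],D[...,1]-c[1])<.022);q=D[m]
    if len(q): print(n,len(q),((q.min(0)+q.max(0))/2-[*c,0]).round(4),np.ptp(q,0).round(4))
  # handle bar in carrier frame
  X=(D[...,:2]-[.5198,.2487])@np.array([[.976,-.216],[.216,.976]]);z=D[...,2]
  m=(X[...,0]>.085)&(X[...,0]<.135)&(abs(X[...,1])<.058)&(z>.08)&(z<.125)
  if m.sum():
    print(n,"bar",m.sum(),[ (y0,np.median(X[m&(abs(X[...,1]-y0)<.02)][:,0]).round(4),np.ptp(X[m&(abs(X[...,1]-y0)<.02)][:,0]).round(4),z[m&(abs(X[...,1]-y0)<.02)].max().round(4),np.median(z[m&(abs(X[...,1]-y0)<.02)]).round(4)) for y0 in(-.04,0,.04) if (m&(abs(X[...,1]-y0)<.02)).sum()])
E
```

```text
t 21.98 pos [0.533  0.1814 0.2042] gap 1.0 F [ 1.5  0.3 -0.5] rot [ 0.04 -0.04 -0.05]
[[0.976, -0.001, -0.216], [0.216, -0.001, 0.976], [-0.001, -1.0, -0.001]]
w 489 [ 0.0011 -0.0086  0.1054] [0.0232 0.0113 0.0104]
w 1430 [-0.0013 -0.0004  0.1054] [0.0281 0.0283 0.0107]
w 984 [-1.700e-03  1.000e-04  1.057e-01] [0.025  0.0257 0.0108]
w bar 3739 [(-0.04, np.float64(0.1079), np.float64(0.0141), np.float64(0.1027), np.float64(0.0998)), (0, np.float64(0.108), np.float64(0.0143), np.float64(0.1027), np.float64(0.0998)), (0.04, np.float64(0.1084), np.float64(0.0144), np.float64(0.1026), np.float64(0.0998))]
s 126 [0.0013 0.0015 0.1054] [0.0252 0.0252 0.0108]
s 131 [-0.0002  0.0017  0.1051] [0.0273 0.0278 0.01  ]
s 93 [-0.0009  0.0033  0.105 ] [0.0235 0.0239 0.0097]
s bar 290 [(-0.04, np.float64(0.111), np.float64(0.0141), np.float64(0.1031), np.float64(0.0988)), (0, np.float64(0.1108), np.float64(0.0136), np.float64(0.1021), np.float64(0.0986)), (0.04, np.float64(0.1115), np.float64(0.0137), np.float64(0.1027), np.float64(0.0986))]
t 56 [-0.0023 -0.0054  0.1068] [0.0249 0.0261 0.0134]
t bar 78 [(0, np.float64(0.109), np.float64(0.0138), np.float64(0.1055), np.float64(0.0987)), (0.04, np.float64(0.1071), np.float64(0.015), np.float64(0.1061), np.float64(0.0982))]
```

View pics/s5.png

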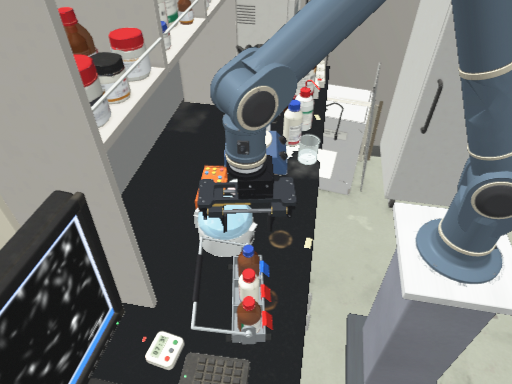

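```bash
python3 - <<'E'
from h import *
for f in("top.npy","side.npy","s5.npy"):
    P=np.load(f);c=(P[...,:2]-[.6257,.2721])@np.array([[.976,-.216],[.216,.976]]);z=P[...,2]
    for lo,hi in((.03,.12),(.12,.2),(.2,.3),(.3,.4),(.4,.5),(.5,.7)):
        m=(c[...,0]>.03)&(c[...,0]<.25)&(abs(c[...,1])<.07)&(z>lo)&(z<hi)
        if m.sum(): q=c[m]; i=q[:,0].argsort()[:3];print(f,lo,hi,m.sum(),q[i].round(3).tolist(),P[m][i].round(3).tolist())
E
```

```text
top.npy 0.03 0.12 217 [[0.104, -0.004], [0.104, -0.007], [0.104, -0.007]] [[0.728, 0.29, 0.083], [0.729, 0.288, 0.031], [0.729, 0.288, 0.111]]
top.npy 0.12 0.2 191 [[0.104, -0.002], [0.104, -0.002], [0.104, -0.004]] [[0.727, 0.293, 0.161], [0.728, 0.293, 0.189], [0.728, 0.291, 0.171]]
top.npy 0.2 0.3 220 [[0.104, -0.005], [0.104, -0.002], [0.104, -0.007]] [[0.728, 0.29, 0.298], [0.728, 0.293, 0.24], [0.729, 0.288, 0.235]]
top.npy 0.3 0.4 175 [[0.104, -0.005], [0.104, -0.005], [0.104, -0.005]] [[0.728, 0.29, 0.323], [0.728, 0.29, 0.355], [0.729, 0.29, 0.363]]
top.npy 0.4 0.5 862 [[0.101, -0.069], [0.101, -0.066], [0.101, -0.067]] [[0.739, 0.227, 0.432], [0.739, 0.229, 0.442], [0.739, 0.229, 0.433]]
top.npy 0.5 0.7 1143 [[0.096, -0.068], [0.096, -0.066], [0.097, -0.063]] [[0.734, 0.226, 0.508], [0.734, 0.229, 0.508], [0.734, 0.231, 0.506]]
side.npy 0.03 0.12 801 [[0.108, -0.001], [0.109, -0.001], [0.109, -0.001]] [[0.732, 0.295, 0.042], [0.732, 0.294, 0.101], [0.732, 0.295, 0.066]]
side.npy 0.12 0.2 833 [[0.108, 0.0], [0.108, 0.0], [0.108, -0.002]] [[0.731, 0.296, 0.154], [0.731, 0.296
[... 741 characters left out ...]
s5.npy 0.12 0.2 836 [[0.108, -0.001], [0.108, 0.0], [0.108, -0.001]] [[0.732, 0.294, 0.155], [0.731, 0.296, 0.174], [0.732, 0.295, 0.192]]
s5.npy 0.2 0.3 1238 [[0.108, -0.0], [0.108, -0.001], [0.108, -0.001]] [[0.731, 0.295, 0.297], [0.731, 0.295, 0.256], [0.732, 0.295, 0.247]]
s5.npy 0.3 0.4 2565 [[0.107, 0.003], [0.108, -0.0], [0.108, -0.001]] [[0.73, 0.298, 0.311], [0.731, 0.295, 0.318], [0.732, 0.294, 0.394]]
s5.npy 0.4 0.5 5374 [[0.103, -0.068], [0.103, -0.068], [0.103, -0.069]] [[0.741, 0.228, 0.435], [0.741, 0.228, 0.428], [0.742, 0.227, 0.429]]
s5.npy 0.5 0.7 9228 [[0.099, -0.069], [0.099, -0.069], [0.099, -0.067]] [[0.737, 0.226, 0.504], [0.738, 0.226, 0.503], [0.737, 0.228, 0.506]]
```

Request:
drive_tool --dp '[[0, 0, 0], [0, 0, 0], [2.69, 0.47, 1.71], [2.69, 0.47, 1.71], [2.69, 0.47, 1.71], [2.69, 0.47, 1.71], [0, 0, 0], [0, 0, 0], [0, 0, 0]]' --twist '[[0, 0, -5], [0, 0, -5], [0, 0, 0], [0, 0, 0], [0, 0, 0], [0, 0, 0], [0, 0, 0], [0, 0, 0], [0, 0, 0]]' --claw 0.6

```text
time: 22.88
ee_pos: [0.6243, 0.2717, 0.2032]
tool_rot: [-0.694, -0.137, 0.016, 0.707]
contact_force: [-0.7, -0.8, -0.2]
finger_gap: 0.607
```

```bash
python3 - <<'E'
from h import *
plan([.6247,.2719,.1016]); print(arm.observe()["joint_positions"].round(2))
d=cam("wrist");save("w6.png",d)
D=d["W"];X=(D[...,:2]-[.5198,.2487])@np.array([[.976,-.216],[.216,.976]]);z=D[...,2]
m=(X[...,0]>.085)&(X[...,0]<.135)&(abs(X[...,1])<.058)&(z>.08)&(z<.125)
print(m.sum(),np.median(X[m],0) if m.sum() else 0,z[m].max() if m.sum() else 0)
E
```

```text
t 22.88 pos [0.6243 0.2717 0.2032] gap 0.607 F [-0.7 -0.8 -0.2] rot [0.05 0.   9.83]
[[0.962, 0.167, -0.216], [0.213, 0.036, 0.976], [0.171, -0.985, -0.001]]
dp in current frame [-1.7  10.02  0.02]  target frame [4.000e-02 1.016e+01 1.000e-02]
[ 0.    0.54 -0.71  1.66  0.51  0.94 -0.66]
2702 [0.10994997 0.00514364] 0.10295947066620847
```

Request:
drive_tool --dp '[[-0.34, 2, 0], [-0.51, 3, 0], [-0.34, 2, 0], [-0.26, 1.5, 0], [-0.17, 1, 0], [-0.08, 0.5, 0], [0.1, 0, 0], [0, 0, 0], [0, 0, 0]]' --twist '[[0, 0, 0], [0, 0, 0], [0, 0, 0], [0, 0, 0], [0, 0, 0], [0, 0, 0], [0, 0, 0], [0, 0, 0], [0, 0, 0]]'

```text
time: 23.68
ee_pos: [0.6277, 0.2732, 0.1049]
tool_rot: [-0.693, -0.139, 0.014, 0.707]
contact_force: [-0.3, 0.4, -0.3]
finger_gap: 0.602
```

Request:
drive_tool --dp '[[0, 0, 0], [0, 0, 0], [0, 0, 0], [0, 0, 0], [0, 0, 0], [0, 0, 0], [0, 0, 0], [0, 0, 0]]' --twist '[[0, 0, 0], [0, 0, 0], [0, 0, 0], [0, 0, 0], [0, 0, 0], [0, 0, 0], [0, 0, 0], [0, 0, 0]]' --claw 0 --newtons 15

```text
time: 24.35
ee_pos: [0.6258, 0.2724, 0.1029]
tool_rot: [-0.694, -0.137, 0.016, 0.707]
contact_force: [-3.2, -0.6, 0.5]
finger_gap: 0.151
```

```bash
python3 - <<'E'
from h import *
plan([.6247,.2719,.1016])
s=arm.observe();R=Ro.from_quat(s["tool_rot"])
g=s["ee_pos"]+R.apply([0,.006,0]);c=(g[:2]-[.5198,.2487])@np.array([[.976,-.216],[.216,.976]]);print("grasp in carrier",c.round(4),g[2].round(4),"radius",np.hypot(c[0],g[2]-.06).round(4))
E
```

```text
t 24.35 pos [0.6258 0.2724 0.1029] gap 0.151 F [-3.2 -0.6  0.5] rot [ 0.04 -0.02  9.86]
[[0.962, 0.167, -0.216], [0.213, 0.036, 0.976], [0.171, -0.985, -0.001]]
dp in current frame [-0.14  0.1  -0.02]  target frame [-0.12  0.13 -0.02]
grasp in carrier [0.1096 0.0002] 0.097 radius 0.1157
```

```bash
python3 - <<'E'
import numpy as np
a=np.radians(np.linspace(71.4,-1,15));t=np.radians(9.85);r=11.5
X,U=r*np.sin(a),r*np.cos(a);dX,dU=np.diff(X),np.diff(U)
print(np.c_[dX*np.cos(t)+dU*np.sin(t),dX*np.sin(t)-dU*np.cos(t),0*dX].round(2).tolist())
E
```

```text
[[-0.2, -1.02, -0.0], [-0.29, -0.99, -0.0], [-0.38, -0.96, -0.0], [-0.47, -0.93, -0.0], [-0.55, -0.88, -0.0], [-0.63, -0.83, -0.0], [-0.7, -0.77, -0.0], [-0.77, -0.7, -0.0], [-0.83, -0.63, -0.0], [-0.88, -0.55, -0.0], [-0.92, -0.47, -0.0], [-0.96, -0.38, -0.0], [-0.99, -0.3, -0.0], [-1.02, -0.21, -0.0]]
```

Request:
drive_tool --dp '[[-0.2, -1.02, 0], [-0.29, -0.99, 0], [-0.38, -0.96, 0], [-0.47, -0.93, 0], [-0.55, -0.88, 0], [-0.63, -0.83, 0], [-0.7, -0.77, 0], [0, 0, 0], [0, 0, 0]]' --twist '[[0, 0, 0], [0, 0, 0], [0, 0, 0], [0, 0, 0], [0, 0, 0], [0, 0, 0], [0, 0, 0], [0, 0, 0], [0, 0, 0]]'

```text
time: 25.1
ee_pos: [0.5866, 0.2639, 0.1634]
tool_rot: [-0.693, -0.14, 0.013, 0.707]
contact_force: [3.2, 1.2, 5.6]
finger_gap: 0.155
```

Request:
drive_tool --dp '[[-0.77, -0.7, 0], [-0.83, -0.63, 0], [-0.88, -0.55, 0], [-0.92, -0.47, 0], [-0.96, -0.38, 0], [-0.99, -0.3, 0], [-1.02, -0.21, 0], [0, 0, 0], [0, 0, 0], [0, 0, 0]]' --twist '[[0, 0, 0], [0, 0, 0], [0, 0, 0], [0, 0, 0], [0, 0, 0], [0, 0, 0], [0, 0, 0], [0, 0, 0], [0, 0, 0], [0, 0, 0]]'

```text
time: 25.93
ee_pos: [0.5208, 0.25, 0.1857]
tool_rot: [-0.693, -0.14, 0.012, 0.707]
contact_force: [-0.2, -2.5, 19.6]
finger_gap: 0.154
```

```bash
python3 - <<'E'
from h import *
plan()
s=arm.observe();R=Ro.from_quat(s["tool_rot"])
g=s["ee_pos"]+R.apply([0,.006,0]);c=(g[:2]-[.5198,.2487])@np.array([[.976,-.216],[.216,.976]]);print("grasp in carrier",c.round(4),g[2].round(4),"radius",np.hypot(c[0],g[2]-.06).round(4),"behind vertical",np.arctan2(c[0],g[2]-.06))
E
```

```text
t 25.93 pos [0.5208 0.25   0.1857] gap 0.154 F [-0.2 -2.5 19.6] rot [-1.000e-02 -4.000e-02  1.044e+01]
[[0.96, 0.177, -0.216], [0.212, 0.039, 0.976], [0.181, -0.983, 0.0]]
grasp in carrier [0.0024 0.0011] 0.1798 radius 0.1199 behind vertical 0.019924285432192528
```

Request:
drive_tool --dp '[[0, -0.2, 0], [0, -0.2, 0], [0, 0, 0]]' --twist '[[0, 0, 0], [0, 0, 0], [0, 0, 0]]'

```text
time: 26.18
ee_pos: [0.5178, 0.2493, 0.1862]
tool_rot: [-0.693, -0.138, 0.015, 0.707]
contact_force: [0.9, 1.5, 5.9]
finger_gap: 0.154
```

Request:
drive_tool --dp '[[0, 0, 0], [0, 0, 0], [0, 0, 0], [0, 0, 0], [0, 0, 0]]' --twist '[[0, 0, 0], [0, 0, 0], [0, 0, 0], [0, 0, 0], [0, 0, 0]]' --claw 0.6

```text
time: 26.6
ee_pos: [0.5171, 0.2478, 0.1847]
tool_rot: [-0.694, -0.137, 0.016, 0.707]
contact_force: [0.4, 0.3, 0.1]
finger_gap: 0.446
```

Request:
drive_tool --dp '[[0.17, -1, 0], [0.34, -2, 0], [0.51, -3, 0], [0.51, -3, 0], [0.34, -2, 0], [0, 0, 0], [0, 0, 0], [0, 0, 0]]' --twist '[[0, 0, 0], [0, 0, 0], [0, 0, 0], [0, 0, 0], [0, 0, 0], [0, 0, 0], [0, 0, 0], [0, 0, 0]]'

```text
time: 27.27
ee_pos: [0.5166, 0.2477, 0.2965]
tool_rot: [-0.694, -0.137, 0.016, 0.707]
contact_force: [-0.3, -0.1, -0.4]
finger_gap: 0.598
```

```bash
python3 - <<'E'
from h import *
plan()
s=cam("side");save("s7.png",s);w=cam("wrist")
for n,D in(("w",w["W"]),("s",s["W"])):
  for c in((.5053,.3151),(.5198,.2487),(.5343,.1823)):
    m=(D[...,2]>.1)&(D[...,2]<.118)&(np.hypot(D[...,0]-c[0],D[...,1]-c[1])<.022);q=D[m]
    if len(q): print(n,len(q),((q.min(0)+q.max(0))/2-[*c,0]).round(4),np.ptp(q,0).round(4))
  X=(D[...,:2]-[.5198,.2487])@np.array([[.976,-.216],[.216,.976]]);z=D[...,2]
  m=(abs(X[...,0])<.08)&(abs(X[...,1])<.058)&(z>.15)&(z<.19)
  if m.sum(): q=X[m];print(n,"bar",m.sum(),q[:,0].min(),np.median(q[:,0]),q[:,0].max(),z[m].max(),np.median(z[m]))
cv2.imwrite("pics/s7.png",cv2.resize(s["frame"][150:384,130:380,::-1],None,fx=2.4,fy=2.4))
E
```

```text
t 27.27 pos [0.5166 0.2477 0.2965] gap 0.598 F [-0.3 -0.1 -0.4] rot [ 0.05 -0.03  9.93]
[[0.962, 0.169, -0.216], [0.213, 0.036, 0.976], [0.172, -0.985, -0.001]]
w 456 [-0.003  -0.0008  0.106 ] [0.0194 0.0252 0.011 ]
w 371 [-6.400e-03 -1.000e-04  1.055e-01] [0.0176 0.0285 0.0103]
w 277 [-0.0064  0.0004  0.1053] [0.0158 0.0238 0.0103]
w bar 2473 -0.006186560705406891 0.0003284597769558901 0.008029560315398159 0.18383536077711707 0.1806952906434543
s 80 [0.0012 0.0005 0.1052] [0.0253 0.0226 0.0103]
s 49 [-0.      0.0021  0.1049] [0.0272 0.0232 0.0087]
s 35 [-0.001   0.0023  0.1047] [0.0239 0.0215 0.0091]
s bar 290 -0.004062180687985926 0.0022478561434351165 0.008378957142625473 0.1828276534108989 0.17920643380978424
```

View pics/s7.png

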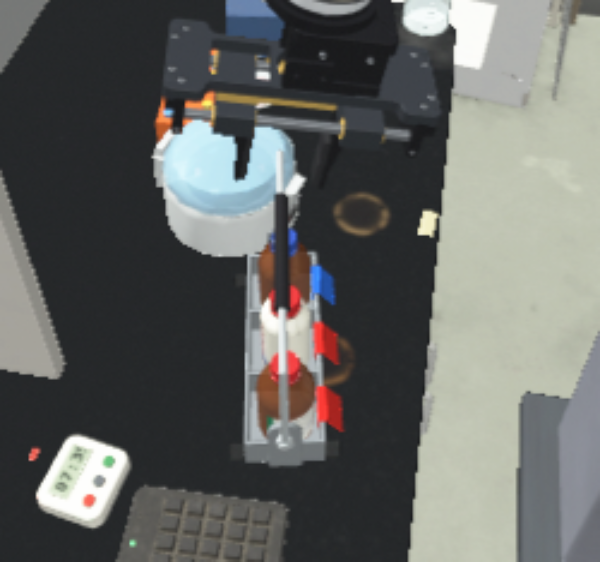

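```bash
python3 -c "
from rig import job_done
print(job_done())"
```

```text
the job is handed in; nothing more can be done
None
```

The job is handed in. All three bottles are in the carrier and the handle is upright, at about 27 s of the 72 s limit. No verdict was reported.

- **Bottles:** The amber and white red-capped bottles are in the left and middle red-clip cells, and the blue-capped one is in the right blue-clip cell. Each was lowered until the floor contact showed in the force reading, then let go. After placing, the caps measured within about 4 mm of the cell centres, at the right height, and the last side picture shows them still upright.
- **Handle:** I gripped the bar, swung it up along its arc and released it. Its centre now measures 0–2 mm from the hinge plane, at about 176 mm height, which matches upright. The gripper is clear above it, with near-zero force readings.
- **Bystanders:** The arm's paths stayed clear of the beaker, petri dish and vial, but I did not measure their positions again at the end.
- **Disagreements:**
  - The top and side cameras differed by about 5 mm, so I relied mainly on the wrist camera.
  - The last wrist view gave cap offsets of 3–6 mm, but the caps were partly hidden by the bar there; the side view gave 1–2 mm.
  - At the end of the swing the wrist briefly read about 20 N upward. I eased the tool up before letting go.

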